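# Turn the paint carousel so the red tin faces front

## Robot

A 6-joint arm with a two-finger parallel gripper is mounted at the origin on the work surface. World frame = base frame: x ahead of the robot, y to its left, z up, the work surface at z = 0. Lengths are in m, angles in degrees, forces in N, time in s.
With the tool pointing down it reaches from about 0.25 to 0.725 m from the base axis. Payload 9.7 kg.
Tool frame: the origin (TCP) lies between the finger pads; the fingertips stand 19 mm ahead of it and the grasp point (between the pads) is the TCP; z points along the fingers, y is the line along which they close (so a half turn about z gives the same grasp; the last joint's range is limited). The gripper opens to 85 mm and grips with 20 to 120 N. Pads are 22 mm wide; open, the fingers measure 114 mm over their backs; the gripper's body (76 mm by 85 mm) begins 54 mm behind the grasp point. The pads swing forward as they close: fully open they stand 13 mm farther back than shut.
Start: joints at [67.609, 4.979, 10.078, 95.1, 0, 90], TCP at [0.21, 0.509, 0.25] pointing down, gripper open.
Joint ranges: [-179.16, 179.16], [-48.56, 103.87], [-65.8, 70.77], [-126.05, 130.52], [-82.76, 87.17], [-180, 180]. Speed limits (degrees/s): [127.2, 127.2, 147.25, 180, 180, 180].

## Interface

Orientations are given as [roll, pitch, yaw] about the fixed x, y, z axes, in that order (R = Rz(yaw) Ry(pitch) Rx(roll)).
In Python, from workcell import telemetry, camera, calibration, workorder gives the robot as it stands.
- The arm moves only by the tool play_rows, never from a script. Its argument "increments" is a list of rows, each a list of 3 entries, a list of its own where there are three numbers: the shift along the tool's x, y, z in mm, then the turn, a rotation vector about the tool's x, y, z in degrees, then the closure, from 0 (fully open) to 1 (shut). In form: [[[x, y, z], [ax, ay, az], jaw], ...]. A call has 1 to 20 rows; each row is the pose to reach, as a shift and turn from the pose commanded when the call began, along the tool's axes at that moment; what a row does not reach only later rows make up. A row lasts 1/10 s, in which the tool goes at most 50 mm and 8.59 degrees, less where a joint would pass 70% of its speed; a pose out of reach is approached as far as the arm can. A call with a gripper value outside its range is refused whole. The fingers move at their own pace and stop on an object; "grip_force" is the grip in N (left out, the last holds). Time passes only in rows, so rows that repeat a pose let the fingers close. It gives the time, the measured TCP pose, the force, the opening and the grip force at its end, in the units of the state.
- telemetry.get_obs(): the state, without advancing time (a new reading comes with each control period).
- camera(name): name is "side" or "top" or "wrist"; returns (picture, depth): 400x640x3 uint8, red, green, blue; 400x640 float32, m along the optical axis (not along the pixel's ray), 0 where there is no reading.
- calibration(name): a dict with "vertical_fov" (degrees; the focal length in pixels is half the picture's height over the tangent of half this angle, whatever the lens; pixels are square), "cx", "cy" (the principal point, pixels), "k1" (the pictures are not rectified: a ray, as slopes to the right and down, at radius r is drawn at 1 + k1 r^2 times it, then the intrinsics apply), "rvec" (rotation vector, rad) and "tvec" (3), from world to camera coordinates, as OpenCV has them; the wrist camera has in their place "hand_eye" (4x4, takes a point from camera to tool coordinates, whose origin is the TCP and whose axes are the flange's). Camera axes: x right, y down, z forward; pixel columns grow to the right and rows downward; lengths in m; the calibration is good to about 2 mm. A picture is of the moment at which its call begins: read the wrist's pose just before it. calibration takes no time and is no camera call.
- workorder.job_done(): hands the job in; it is judged then, once.
The state is a dict: "time": time; "q": joint angles; "qd": joint speeds; "joint_efforts": joint torques, N m; "ee_pos": TCP position; "tcp_rot": TCP orientation; "wrist_force": force on the tool from outside, world axes, zero at the start; "torque": the same for the moment, N m; "opening": finger opening in m; "grasp_force": force on a finger pad.
Only numpy, scipy, OpenCV 4.12 (cv2) and the standard library are available. Lean on these libraries where they do the work, as an engineer would, in place of code of your own. Each camera call takes 0.05 s, during which the arm holds its last target. There are 200 camera calls.

## Task

Push the turntable round by its rim or rim pegs with the fingers until the red paint tin stands at the front, squarely in line with the yellow arrow, and leave the turntable at rest there. Only push: do not take a peg between the fingers or lift anything, do not touch the tins, which must ride in their places, and leave the jug, tape and screwdriver where they are.

Things in the scene. Friction and masses are not known exactly. Their poses are not given: they have to be found in the camera images.
- base: Fixed dark wooden base board, 220 x 220 x 14 mm, on the bench. A 90 mm wide tongue of the same thickness sticks out under the turntable's edge towards the front, to 215 mm from the turning axis, and carries a flat yellow arrow pointing at the axis. Origin: on the turning axis, at the bench top. Its -x axis points to the front, along the arrow's line; z up.
- arrow_tip (a point): Tip of the flat yellow arrow on the base's tongue, 148 mm from the turning axis, 16 mm above the bench.
- front_spot (a point): The point above the base, 65 mm from the turning axis towards the arrow and 40 mm above the bench (level with the turntable's top), where the middle of the red tin's underside belongs. It does not turn.
- turntable: Light plywood disc, 280 mm across, 20 mm thick, 1.2 kg, its top 40 mm above the bench. Turns either way without stops about the vertical axis through the base's origin; about 0.7 N at the rim moves it, and it stops within a few degrees once not pushed. A steel nut 28 mm wide, 12 mm tall in the middle. Origin: on the axis at its underside, 20 mm above the bench; z up; x and y turn with it.
- peg_0 (a point): Middle of the top of one of six equal upright wooden dowel pegs fixed on the turntable, 14 mm thick and 45 mm tall, tops 85 mm above the bench; 128 mm from the axis, at 30 degrees anticlockwise from the turntable's x axis. In angle the tins stand midway between pegs.
- peg_1 (a point): Middle of the top of one of six equal upright wooden dowel pegs fixed on the turntable, 14 mm thick and 45 mm tall, tops 85 mm above the bench; 128 mm from the axis, at 90 degrees anticlockwise from the turntable's x axis. In angle the tins stand midway between pegs.
- peg_2 (a point): Middle of the top of one of six equal upright wooden dowel pegs fixed on the turntable, 14 mm thick and 45 mm tall, tops 85 mm above the bench; 128 mm from the axis, at 150 degrees anticlockwise from the turntable's x axis. In angle the tins stand midway between pegs.
- peg_3 (a point): Middle of the top of one of six equal upright wooden dowel pegs fixed on the turntable, 14 mm thick and 45 mm tall, tops 85 mm above the bench; 128 mm from the axis, at 210 degrees anticlockwise from the turntable's x axis. In angle the tins stand midway between pegs.
- peg_4 (a point): Middle of the top of one of six equal upright wooden dowel pegs fixed on the turntable, 14 mm thick and 45 mm tall, tops 85 mm above the bench; 128 mm from the axis, at 270 degrees anticlockwise from the turntable's x axis. In angle the tins stand midway between pegs.
- peg_5 (a point): Middle of the top of one of six equal upright wooden dowel pegs fixed on the turntable, 14 mm thick and 45 mm tall, tops 85 mm above the bench; 128 mm from the axis, at 330 degrees anticlockwise from the turntable's x axis. In angle the tins stand midway between pegs.
- tin_red: Small loose paint tin with a red lid and red band, 50 mm across and 55 mm tall, 160 g (may vary by a third), standing on the turntable 65 mm from the axis and riding round with it. Origin: middle of its underside; z up.
- tin_white: Small loose paint tin with a white lid and white band, 50 mm across and 55 mm tall, 160 g (may vary by a third), standing on the turntable 65 mm from the axis and riding round with it. Origin: middle of its underside; z up.
- tin_blue: Small loose paint tin with a blue lid and blue band, 50 mm across and 55 mm tall, 160 g (may vary by a third), standing on the turntable 65 mm from the axis and riding round with it. Origin: middle of its underside; z up.
- tin_green: Small loose paint tin with a green lid and green band, 50 mm across and 55 mm tall, 160 g (may vary by a third), standing on the turntable 65 mm from the axis and riding round with it. Origin: middle of its underside; z up.
- place_red (a point): The point on the turntable's top where the red tin stands from the start, at (-65, 0) mm in the turntable's x and y; it turns with the turntable.
- place_white (a point): The point on the turntable's top where the white tin stands from the start, at (-32.5, 56.3) mm in the turntable's x and y; it turns with the turntable.
- place_blue (a point): The point on the turntable's top where the blue tin stands from the start, at (32.5, -56.3) mm in the turntable's x and y; it turns with the turntable.
- place_green (a point): The point on the turntable's top where the green tin stands from the start, at (65, 0) mm in the turntable's x and y; it turns with the turntable.
- jug: Loose blue plastic jug, 80 x 130 mm and 186 mm tall with its handle, on the bench on the robot's right; a bystander. Origin: middle of its underside.
- tape: Loose roll of yellow masking tape lying flat on the bench on the robot's left, 104 mm across, 25 mm tall; a bystander. Origin: middle of its underside.
- screwdriver: Loose screwdriver with an orange handle, lying on the bench on the robot's left; a bystander. Origin: underside of it, near its middle.
There are look-alikes about, which are no part of the job. There is more than one size of the tin_green; the job needs the larger. There is more than one size of the tin_red; the one meant has the size given above.

How it is judged:
By the outcome, as a careful person would: the job done as asked, in the order asked, and still so for the second after the job is handed in, with the robot touching nothing.
It also fails if it takes over 64 s, if anything falls off the work surface, if the arm or the gripper's body presses on something with over 40 N, if the wrist force passes 120 N, or if a joint passes its speed limit or range.

## Working session

There is one attempt and no reset: what is moved stays moved. The work goes in short steps, Python scripts to look and compute and a tool call to move; the robot and the scene stay as the last step left them, time stands still between calls to the robot, and variables do not carry over. Pictures are saved under pics/ and viewed, at most 10 in all, crops included, and the job is handed in when it is done.

Besides the shell and the picture viewer there is one more tool, called after "Emit:" by a JSON object that holds its "fn" and its "kwargs", one argument or row to a line. play_rows: Moves the arm, as the interface text tells. Its arguments: {"type":"object","properties":{"increments":{"type":"array"},"grip_force":{"type":"number"}},"required":["increments"]}

```bash
mkdir -p pics
cat > h.py <<'E'
import numpy as np, cv2
from workcell import telemetry, camera, calibration, workorder
def K(c):
    f=200/np.tan(np.radians(c["vertical_fov"])/2); return np.array([[f,0,c["cx"]],[0,f,c["cy"]],[0,0,1.]])
def ray(c,uv):
    k=K(c); p=(np.atleast_2d(uv).astype(float)-k[:2,2])/k[0,0]; q=p.copy()
    for _ in range(20): q=p/(1+c["k1"]*(q**2).sum(1,keepdims=True))
    return np.c_[q,np.ones(len(q))]
def onplane(name,uv,z):
    c=calibration(name); R=cv2.Rodrigues(np.array(c["rvec"],float))[0]; t=np.array(c["tvec"],float).ravel()
    o=-R.T@t; d=ray(c,uv)@R; return o+d*((z-o[2])/d[:,2])[:,None]
def save(im,n): cv2.imwrite("pics/"+n,cv2.cvtColor(im,cv2.COLOR_RGB2BGR))
E
python3 - <<'E'
from h import *
for n in("top","side"):
    im,d=camera(n); save(im,n+"0.png"); np.save(n+"0.npy",d); print(n,calibration(n))
o=telemetry.get_obs();print(o)
E
```

```text
top {'vertical_fov': 42.80971353007723, 'cx': 318.79718770546083, 'cy': 209.77113972110007, 'k1': -0.02777238869509425, 'rvec': array([ 2.12828188, -2.16091149,  0.16522154]), 'tvec': array([-0.05618727,  0.62904819,  1.56661442])}
side {'vertical_fov': 51.22319040460237, 'cx': 323.742558879875, 'cy': 203.72044455899024, 'k1': -0.03592084200051582, 'rvec': array([ 2.26858984, -0.60302753,  0.2863364 ]), 'tvec': array([-0.54623329,  0.24161585,  0.90009845])}
{'time': 0.1, 'q': array([6.76092367e+01, 5.00936298e+00, 1.00393397e+01, 9.51007087e+01,
       4.91603613e-04, 8.99998821e+01]), 'qd': array([ 0.06857098, -0.07080058,  0.06560939, -0.03147592,  0.036248  ,
       -0.06157599]), 'joint_efforts': array([-7.80361079e-04, -5.21559477e+01,  4.65653658e+01,  1.60062534e-02,
        1.57180585e-05,  1.00747280e-05]), 'ee_pos': array([0.20943336, 0.50836201, 0.24964349]), 'tcp_rot': array([-1.79929268e+02, -4.91748777e-04,  1.57609354e+02]), 'wrist_force': array([-0.29284709, -0.14599743,  0.46121119]), 'torque': array([ 0.01153966, -0.0126765 ,  0.00028247]), 'grasp_force': 0.0, 'opening': 0.0854764642109984}
```

View pics/top0.png

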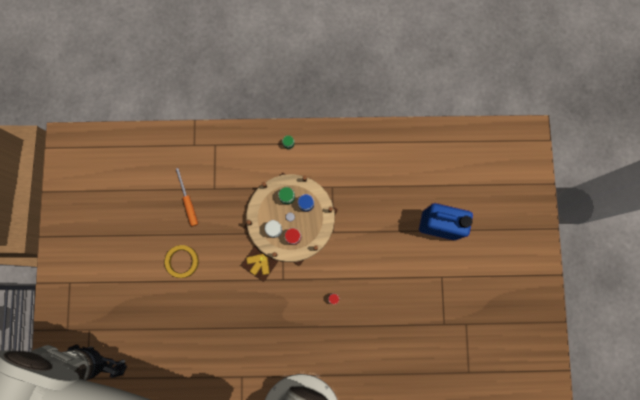

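View pics/side0.png

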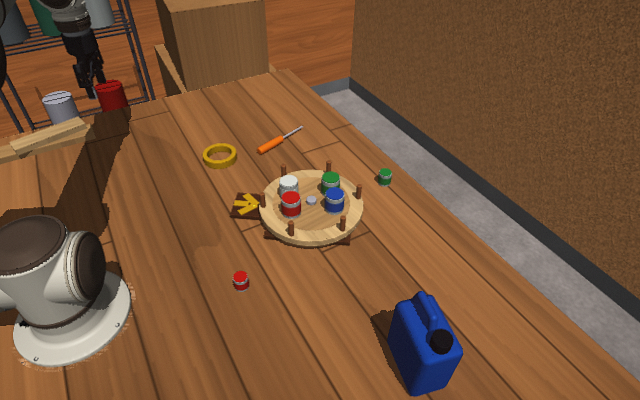

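The top view shows the turntable at (290,217). The tins on it are red (291,236), white (273,229), blue (306,202) and green (286,196), and the arrow is at (260,264). The red candidates are the tin on the turntable at (291,236), the small red tin on the bench at (333,299), and a bucket off the table in the side view at (110,95). By the description it is the one on the turntable. The small green tin on the bench at (288,142) is a look-alike too.

```bash
cat >> h.py <<'E'
def blobs(im,lo,hi,box,amin=8):
    h=cv2.cvtColor(im,cv2.COLOR_RGB2HSV); m=cv2.inRange(h,lo,hi); k=np.zeros_like(m); x0,y0,x1,y1=box; k[y0:y1,x0:x1]=255
    n,_,s,c=cv2.connectedComponentsWithStats(m&k); return sorted([(int(s[i,4]),c[i].round(1)) for i in range(1,n) if s[i,4]>=amin],key=lambda a:-a[0])
E
python3 - <<'E'
from h import *
im=cv2.cvtColor(cv2.imread("pics/top0.png"),cv2.COLOR_BGR2RGB)
B=(235,165,345,285)
for n,lo,hi,z in [("red",(0,180,80),(6,255,255),.095),("red2",(174,180,80),(180,255,255),.095),("green",(50,120,40),(85,255,255),.095),("blue",(105,150,60),(125,255,255),.095),("white",(0,0,170),(180,45,255),.095),("yellow",(20,180,120),(32,255,255),.016),("dark",(0,0,0),(20,255,75),.085)]:
    for a,c in blobs(im,lo,hi,B): print(n,a,c,onplane("top",c,z).round(3)[0])
print("nut",onplane("top",(290,217),.052))
c=cv2.resize(im[170:290,220:360],None,fx=5,fy=5,interpolation=cv2.INTER_CUBIC); save(c,"crop0.png")
E
```

```text
red 136 [292.  235.2] [0.544 0.017 0.095]
green 135 [285.7 194. ] [0.672 0.036 0.095]
blue 139 [305.3 201.6] [ 0.647 -0.024  0.095]
white 184 [272.7 227.5] [0.568 0.076 0.095]
white 10 [291.  216.8] [0.6   0.02  0.095]
yellow 279 [258.5 263.7] [0.463 0.128 0.016]
dark 71 [245.2 227.1] [0.572 0.161 0.085]
dark 62 [271.3 261.6] [0.465 0.081 0.085]
dark 56 [255.1 250.4] [0.5   0.131 0.085]
dark 51 [260.7 276. ] [0.422 0.114 0.085]
dark 41 [246.2 265.7] [0.454 0.158 0.085]
dark 10 [246.1 204.9] [0.641 0.159 0.085]
dark 9 [298.  262.9] [0.46  0.    0.085]
nut [[0.60578997 0.02526184 0.052     ]]
```

View pics/crop0.png

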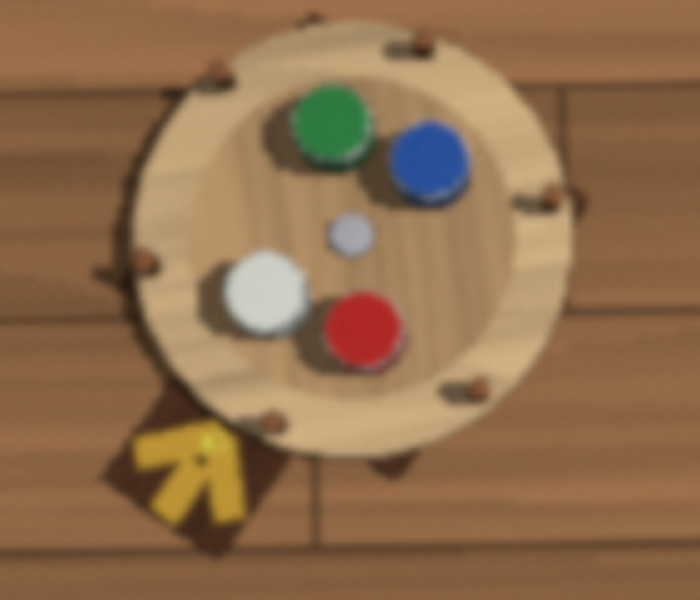

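The crop confirms the full-size red tin at (362,330), with the arrow at (190,480) pointing up and right to the axis. The axis is near (0.608, 0.026). Red is at about 188° and the arrow at about 145°, so the table turns about 43° clockwise. I'll push the near peg at about 218° with shut fingers. First I'll hover behind it and look again.

Emit:
{"fn": "play_rows", "kwargs": {
  "increments": [
    [[-20, -16, 0], [0, 0, 0.5], 1],
    [[-50, -40, 0], [0, 0, 1.5], 1],
    [[-82, -66, 0], [0, 0, 2.5], 1],
    [[-115, -93, 0], [0, 0, 3.5], 1],
    [[-147, -119, 0], [0, 0, 4.5], 1],
    [[-180, -145, 0], [0, 0, 5.5], 1],
    [[-212, -171, 0], [0, 0, 6.5], 1],
    [[-245, -198, 0], [0, 0, 7.5], 1],
    [[-277, -224, 0], [0, 0, 8.5], 1],
    [[-310, -250, 0], [0, 0, 9.5], 1],
    [[-342, -276, 0], [0, 0, 10.5], 1],
    [[-375, -303, 0], [0, 0, 11.5], 1],
    [[-407, -329, 0], [0, 0, 12.5], 1],
    [[-440, -355, 0], [0, 0, 13.5], 1],
    [[-470, -380, 0], [0, 0, 14.5], 1],
    [[-495, -400, 0], [0, 0, 15], 1],
    [[-510, -412, 0], [0, 0, 15.6], 1],
    [[-517, -418, 0], [0, 0, 15.6], 1],
    [[-517, -418, 0], [0, 0, 15.6], 1],
    [[-517, -418, 0], [0, 0, 15.6], 1]
  ]
}}

```text
time: 2.1
ee_pos: [0.528, -0.074, 0.2504]
tcp_rot: [180.0, -0.0, 142.1]
wrist_force: [-0.6, 0.1, -0.1]
opening: 0.0004
grasp_force: 0.0
```

Run:
```python
from h import *
o=telemetry.get_obs(); print(o["time"],o["ee_pos"],o["tcp_rot"],o["opening"],o["q"])
im,d=camera("wrist"); save(im,"w1.png"); np.save("w1.npy",d)
im,d=camera("top"); save(im,"top1.png")
print(calibration("wrist"))
```

```text
2.1 [ 0.52796949 -0.07403397  0.25037747] [ 1.79994580e+02 -2.01944129e-02  1.42051942e+02] 0.00036169451135320465 [-7.98956912e+00  2.66568643e+00  7.64929168e+00  9.49983948e+01
  1.47804246e-02  2.99584881e+01]
{'vertical_fov': 60.645184377440884, 'cx': 321.3281598654192, 'cy': 201.73480711346326, 'k1': -0.0015188361710845276, 'hand_eye': array([[ 8.70541818e-04, -9.58890997e-01, -2.83773321e-01,
         7.19575266e-02],
       [ 9.99999125e-01,  1.11732825e-03, -7.07800646e-04,
        -4.49394471e-04],
       [ 9.95771615e-04, -2.83772457e-01,  9.58891131e-01,
        -1.24213895e-01],
       [ 0.00000000e+00,  0.00000000e+00,  0.00000000e+00,
         1.00000000e+00]])}
```

View pics/w1.png

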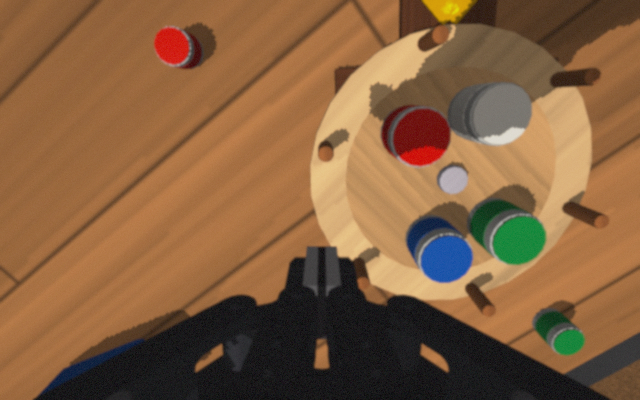

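The wrist view shows the nut at (452,180), the red lid at (420,136), the arrow tip at (450,22), the peg to push at (326,152), and the small red look-alike on the bench at (174,46).

```bash
cat >> h.py <<'E'
from scipy.spatial.transform import Rotation as Ro
def wplane(o,uv,z):
    c=calibration("wrist"); H=np.array(c["hand_eye"]); R=Ro.from_euler("xyz",o["tcp_rot"],degrees=True).as_matrix()
    d=ray(c,uv)@(R@H[:3,:3]).T; p=R@H[:3,3]+o["ee_pos"]; return p+d*((z-p[2])/d[:,2])[:,None]
def lid(im,cols,box):
    h=cv2.cvtColor(im,cv2.COLOR_RGB2HSV); m=sum(cv2.inRange(h,lo,hi) for lo,hi in cols); k=np.zeros_like(m); x0,y0,x1,y1=box; k[y0:y1,x0:x1]=m[y0:y1,x0:x1]
    cs,_=cv2.findContours(k,cv2.RETR_EXTERNAL,cv2.CHAIN_APPROX_NONE); c=max(cs,key=cv2.contourArea); return cv2.fitEllipse(c)
E
python3 - <<'E'
from h import *
o=dict(ee_pos=np.array([.52797,-.07403,.25038]),tcp_rot=[179.9946,-.0202,142.052])
im=cv2.cvtColor(cv2.imread("pics/w1.png"),cv2.COLOR_BGR2RGB)
C=wplane(o,(452.5,179),.052)[0]; print("C",C)
def ang(p,c=None):
    v=p[:2]-(C if c is None else c)[:2]; return round(float(np.degrees(np.arctan2(v[1],v[0]))%360),1),round(float(np.hypot(*v)),4)
for n,uv,z in [("red",(422,137),.095),("blue",(444,258),.095),("green",(516,239),.095),("white",(500,114),.095),("arrowtip",(451,24),.016),("peg218",(326,153),.085),("peg158",(437,40),.085),("peg98",(594,74),.085),("peg38",(600,220),.085),("peg-22",(486,308),.085)]:
    p=wplane(o,uv,z)[0]; print(n,p.round(4),ang(p))
# arrow / tongue line in top picture
t=cv2.cvtColor(cv2.imread("pics/top0.png"),cv2.COLOR_BGR2RGB)
h=cv2.cvtColor(t,cv2.COLOR_RGB2HSV); m=cv2.inRange(h[240:285,235:280],(18,170,100),(34,255,255))
ys,xs=np.nonzero(m); P=onplane("top",np.c_[xs+235,ys+240],.016)
print("yellow cen",P.mean(0).round(4))
C2=np.array([.608,.0262])
P=P[:,:2]; print("arrow",ang(P.mean(0),C2))
v=P-C2; r=np.hypot(*v.T); a=np.degrees(np.arctan2(v[:,1],v[:,0])); 
for r0 in np.arange(.145,.215,.01):
    s=(r>=r0)&(r<r0+.01)
    if s.any(): print(round(r0,3),a[s].min().round(1),a[s].max().round(1),a[s].mean().round(1))
E
```

```text
C [0.60569915 0.02495664 0.052     ]
red [0.5429 0.0165 0.095 ] (187.7, 0.0633)
blue [ 0.645  -0.0267  0.095 ] (307.3, 0.0649)
green [0.6684 0.0332 0.095 ] (7.5, 0.0632)
white [0.5658 0.0752 0.095 ] (128.5, 0.0642)
arrowtip [0.4912 0.1095 0.016 ] (143.6, 0.1423)
peg218 [ 0.5068 -0.0534  0.085 ] (218.4, 0.1262)
peg158 [0.4903 0.0681 0.085 ] (159.5, 0.1232)
peg98 [0.588  0.1534 0.085 ] (97.9, 0.1296)
peg38 [0.7054 0.104  0.085 ] (38.4, 0.1272)
peg-22 [ 0.7217 -0.0228  0.085 ] (337.7, 0.1255)
yellow cen [0.4629 0.1284 0.016 ]
arrow (144.8, 0.1775)
0.145 137.9 150.8 144.7
0.155 136.1 153.9 145.1
0.165 133.8 155.7 144.9
0.175 132.3 157.9 145.1
0.185 131.7 157.7 144.2
0.195 135.2 155.4 145.4
0.205 142.0 147.8 144.8
```

Emit:
{"fn": "play_rows", "kwargs": {
  "increments": [
    [[0, 0, 15], [0, 0, 0], 1],
    [[0, 0, 45], [0, 0, 0], 1],
    [[0, 0, 80], [0, 0, 0], 1],
    [[0, 0, 115], [0, 0, 0], 1],
    [[0, 0, 145], [0, 0, 0], 1],
    [[0, 0, 165], [0, 0, 0], 1],
    [[0, 0, 176], [0, 0, 0], 1],
    [[0, 0, 178], [0, 0, 0], 1],
    [[4.5, 0.1, 178], [0, 0, 2], 1],
    [[8.9, 0.3, 178], [0, 0, 4], 1],
    [[11.2, 0.5, 178], [0, 0, 5], 1],
    [[13.4, 0.7, 178], [0, 0, 6], 1],
    [[16.7, 1.1, 178], [0, 0, 7.5], 1],
    [[20, 1.6, 178], [0, 0, 9], 1],
    [[23.3, 2.1, 178], [0, 0, 10.5], 1],
    [[26.6, 2.8, 178], [0, 0, 12], 1],
    [[29.9, 3.5, 178], [0, 0, 13.5], 1],
    [[33.1, 4.4, 178], [0, 0, 15], 1],
    [[36.4, 5.3, 178], [0, 0, 16.5], 1],
    [[39.6, 6.3, 178], [0, 0, 18], 1]
  ]
}}

```text
time: 4.2
ee_pos: [0.5013, -0.0455, 0.073]
tcp_rot: [179.9, 0.1, 123.9]
wrist_force: [1.0, 0.3, 0.4]
opening: -0.0001
grasp_force: 0.4
```

Run:
```python
from h import *
o=telemetry.get_obs(); print(o["time"],o["ee_pos"],o["tcp_rot"],o["wrist_force"])
v=o["ee_pos"][:2]-[.607,.0255]; print(np.degrees(np.arctan2(v[1],v[0]))%360,np.hypot(*v))
im,d=camera("wrist"); save(im,"w2.png"); im,d=camera("side"); save(im,"s2.png")
save(np.vstack([cv2.imread("pics/w2.png")[:,:,::-1][:, :],cv2.imread("pics/s2.png")[100:300,:,::-1]]),"m2.png")
```

```text
4.2 [ 0.50133252 -0.04545842  0.07299673] [1.79947345e+02 5.09420908e-02 1.23949697e+02] [0.99694178 0.25712793 0.43723991]
213.8823699476253 0.1272820241837552
```

View pics/m2.png

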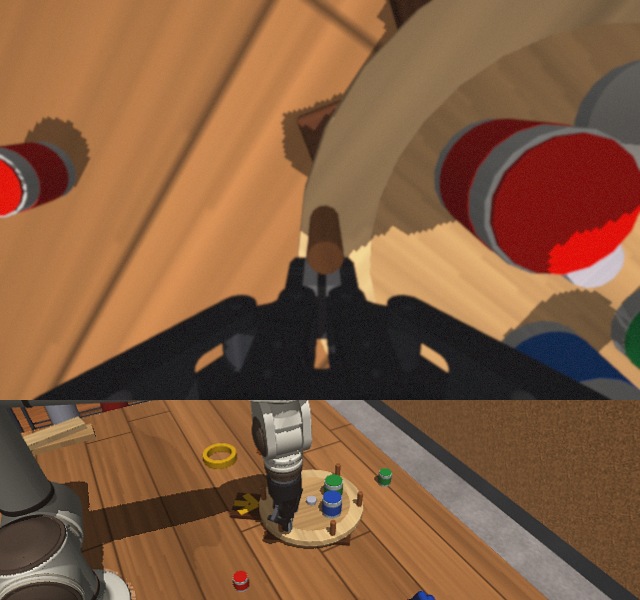

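The peg at (325,245) sits centred against the shut fingers, and the red tin is well clear. I'll go on along the arc and stop about 5° short.

Emit:
{"fn": "play_rows", "kwargs": {
  "increments": [
    [[3.4, 0, 0], [0, 0, 1.5], 1],
    [[6.7, 0.2, 0], [0, 0, 3], 1],
    [[10, 0.4, 0], [0, 0, 4.5], 1],
    [[13.4, 0.7, 0], [0, 0, 6], 1],
    [[16.7, 1.1, 0], [0, 0, 7.5], 1],
    [[20, 1.6, 0], [0, 0, 9], 1],
    [[23.3, 2.1, 0], [0, 0, 10.5], 1],
    [[26.6, 2.8, 0], [0, 0, 12], 1],
    [[29.9, 3.5, 0], [0, 0, 13.5], 1],
    [[33.1, 4.4, 0], [0, 0, 15], 1],
    [[36.4, 5.3, 0], [0, 0, 16.5], 1],
    [[39.6, 6.3, 0], [0, 0, 18], 1],
    [[42.7, 7.3, 0], [0, 0, 19.5], 1],
    [[45.9, 8.5, 0], [0, 0, 21], 1],
    [[49, 9.7, 0], [0, 0, 22.5], 1],
    [[51.7, 10.9, 0], [0, 0, 23.8], 1],
    [[53.7, 11.8, 0], [0, 0, 24.8], 1],
    [[55.1, 12.5, 0], [0, 0, 25.5], 1],
    [[56.1, 13, 0], [0, 0, 26], 1],
    [[56.1, 13, 0], [0, 0, 26], 1]
  ]
}}

```text
time: 6.3
ee_pos: [0.4803, 0.0084, 0.0723]
tcp_rot: [-180.0, -0.0, 98.0]
wrist_force: [0.2, 0.2, 0.4]
opening: 0.0003
grasp_force: 0.0
```

```bash
cat > m.py <<'E'
from h import *
import sys
o=telemetry.get_obs(); v=o["ee_pos"][:2]-[.607,.0255]; print(o["time"],o["ee_pos"],"phi",np.degrees(np.arctan2(v[1],v[0]))%360,np.hypot(*v),o["wrist_force"])
im,d=camera("top"); save(im,sys.argv[1]); C=np.array([.608,.0263])
P={}
for n,lo,hi in [("red",(0,180,80),(6,255,255)),("green",(50,120,40),(85,255,255)),("blue",(105,150,60),(125,255,255)),("white",(0,0,150),(180,45,255))]:
    for a,c in blobs(im,lo,hi,(235,165,345,285),30):
        p=onplane("top",c,.095)[0,:2]; P.setdefault(n,p); w=p-C; print(n,a,c,p.round(4),np.degrees(np.arctan2(w[1],w[0])).round(1)%360,np.hypot(*w).round(4))
for a,b in (("green","red"),("blue","white")):
    if a in P and b in P: w=P[b]-P[a]; print(a,b,"dir",np.degrees(np.arctan2(w[1],w[0]))%360,np.hypot(*w),(P[a]+P[b])/2)
E
python3 m.py top3.png
```

```text
6.3 [0.48030706 0.0083561  0.07225278] phi 187.7063680143746 0.12784762150375045 [0.18522273 0.18930224 0.41143887]
green 138 [299.3 196.7] [ 0.6626 -0.0061] 329.3 0.0634
blue 137 [310.  214.4] [ 0.607  -0.0384] 269.1 0.0647
white 2254 [287.3 256.6] [0.479 0.032] 177.5 0.1292
white 197 [268.2 214.6] [0.6083 0.0898] 89.7 0.0635
white 48 [290.1 216.2] [0.6023 0.0227] 212.6 0.0067
blue white dir 151.19908048474517 0.14609296906342922 [ 0.54296391 -0.00316674]
```

Blue, white and green agree that red is at about 149.3°. It has about 4.5° still to go, so I'll push that slowly, then back off and lift.

Emit:
{"fn": "play_rows", "kwargs": {
  "increments": [
    [[1.1, 0, 0], [0, 0, 0.5], 1],
    [[2.2, 0, 0], [0, 0, 1], 1],
    [[3.4, 0, 0], [0, 0, 1.5], 1],
    [[4.5, 0.1, 0], [0, 0, 2], 1],
    [[5.6, 0.1, 0], [0, 0, 2.5], 1],
    [[6.7, 0.2, 0], [0, 0, 3], 1],
    [[7.6, 0.2, 0], [0, 0, 3.4], 1],
    [[8.5, 0.3, 0], [0, 0, 3.8], 1],
    [[9.2, 0.3, 0], [0, 0, 4.1], 1],
    [[9.6, 0.4, 0], [0, 0, 4.3], 1],
    [[9.8, 0.4, 0], [0, 0, 4.4], 1],
    [[9.8, 0.4, 0], [0, 0, 4.4], 1],
    [[9.8, 0.4, 0], [0, 0, 4.4], 1],
    [[2, 0, 0], [0, 0, 4.4], 1],
    [[-10, 0, 0], [0, 0, 4.4], 1],
    [[-15, 0, -20], [0, 0, 4.4], 1],
    [[-15, 0, -65], [0, 0, 4.4], 1],
    [[-15, 0, -110], [0, 0, 4.4], 1],
    [[-15, 0, -150], [0, 0, 4.4], 1],
    [[-15, 0, -160], [0, 0, 4.4], 1]
  ]
}}

```text
time: 8.35
ee_pos: [0.4837, -0.0076, 0.237]
tcp_rot: [179.6, 0.0, 93.6]
wrist_force: [0.1, -0.1, -1.0]
opening: 0.0001
grasp_force: 0.0
```

Emit:
{"fn": "play_rows", "kwargs": {
  "increments": [
    [[-40, -10, 0], [0, 0, 0], 1],
    [[-80, -20, 0], [0, 0, 0], 1],
    [[-110, -30, 0], [0, 0, 0], 1],
    [[-120, -30, 0], [0, 0, 0], 1],
    [[-120, -30, 0], [0, 0, 0], 1],
    [[-120, -30, 0], [0, 0, 0], 1],
    [[-120, -30, 0], [0, 0, 0], 1]
  ]
}}

```text
time: 9.05
ee_pos: [0.4603, -0.1275, 0.2321]
tcp_rot: [-180.0, -0.0, 93.7]
wrist_force: [-0.4, 0.7, 0.1]
opening: -0.0003
grasp_force: 0.0
```

```bash
python3 m.py top4.png
python3 - <<'E'
from h import *
o=telemetry.get_obs(); print(o["ee_pos"],o["tcp_rot"])
im,d=camera("wrist"); save(im,"w4.png")
E
```

```text
9.05 [ 0.46028038 -0.12752359  0.23211446] phi 226.20482354431385 0.21199732186769257 [-0.37712046  0.7094008   0.11676804]
red 138 [276.8 232. ] [0.5543 0.0636] 145.2 0.0654
green 140 [300.6 197.4] [ 0.6603 -0.0101] 325.2 0.0637
blue 141 [310.  216.1] [ 0.6017 -0.0383] 264.4 0.0649
white 978 [333.7 256.3] [ 0.4777 -0.1085] 226.0 0.1874
white 193 [268.2 213.1] [0.6129 0.0898] 85.6 0.0637
white 48 [290.1 216.1] [0.6026 0.0227] 214.1 0.0065
green red dir 145.211946146622 0.12908542254129812 [0.6072978  0.02674531]
blue white dir 209.51388345380087 0.14247300556162026 [ 0.53972177 -0.07338441]
[ 0.46030325 -0.12743557  0.23220325] [-1.79997386e+02 -1.14697650e-02  9.36835268e+01]
```

View pics/w4.png

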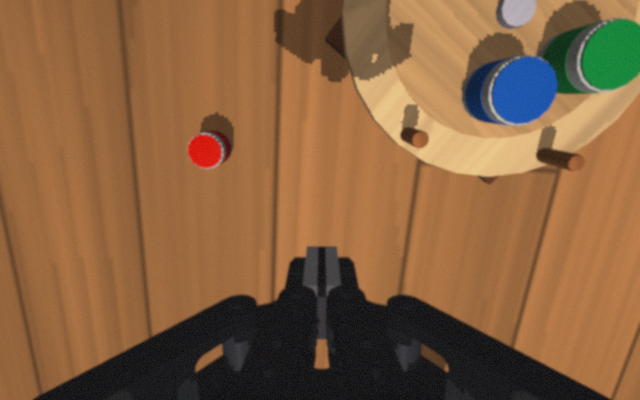

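The wrist camera shows only the table's right side here: blue (520,92), green (607,55) and the untouched small red tin (207,150). Measured from above, red is at 145.2° and the arrow at 144.8°. I'll check one last crop.

Run:
```python
from h import *
im,_=camera("top"); save(cv2.resize(im[165:290,220:360],None,fx=4,fy=4,interpolation=cv2.INTER_CUBIC),"c5.png")
B=(235,165,345,285)
g=blobs(im,(50,120,40),(85,255,255),B)[0][1];r=blobs(im,(0,180,80),(6,255,255),B)[0][1];y=blobs(im,(18,170,100),(34,255,255),B)[0]
G,R=onplane("top",[g,r],.095)[:,:2];Y=onplane("top",y[1],.016)[0,:2]
a=lambda w:np.degrees(np.arctan2(w[1],w[0]));print(a(R-G),a(Y-(R+G)/2),y,telemetry.get_obs()["time"])
```

```text
Traceback (most recent call last):
IndexError: list index out of range
```

View pics/c5.png

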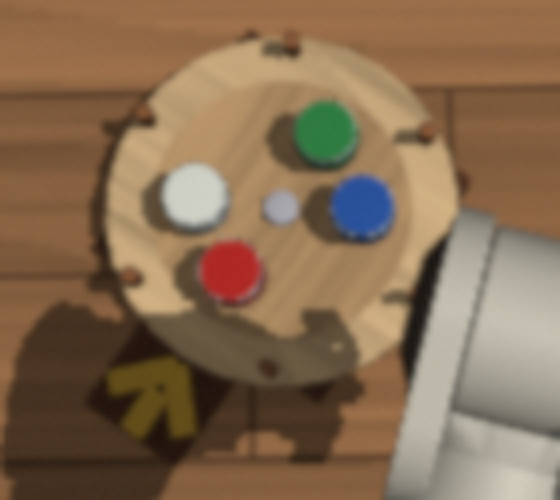

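The crop shows green (326,132), the nut (281,207) and red (231,271) in one line that runs down to the arrow (155,395). The tins are in their places and the gripper is clear.

```bash
python3 -c "
from workcell import workorder
print(workorder.job_done())"
```

```text
the job is handed in; nothing more can be done
None
```

I pushed the turntable about 43° clockwise by one peg. It now stands at rest with the red tin in line with the yellow arrow (145.2° against 144.8°, measured from above), and the job is handed in.

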